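# Wedge a resin specimen tight in its holder

### The job

Slide the thin end of the loose grey wedge into the slot of the holder, between the straight fence and the slanted resin specimen block, and let go of it there while it is still loose. Then tap or push the wedge gently further in by its wide end until the block is clamped tight, and leave it clamped; the resin is brittle, so never drive the wedge hard, and leave the other things on the bench alone.

Things in the scene. Friction and masses are not known exactly. Their poses are not given: they have to be found in the camera images.
- holder: Fixed holder on a steel plate. Origin at bench height, under the plate, in the nominal plane of the fence's inner face (y=0), level with its middle. +x: along the fence, the way the wedge is driven. Plate x -140..+90, y -55..+105, top z=10 mm. Fence and a rail behind it (y -49..-37, 36 high) stand at -y; block, sprung jaw and the block's end stop (40 high) at +y, turned -0.165 rad.
- plate_top (a point): Point on the plate's top, 85 mm from the holder's origin towards -x, in line with the fence's face. The plate is bare from x=-140 to -33; the wedge comes in over it. Axes as the holder.
- slot_mouth (a point): Middle of the slot's mouth, on the plate's top: holder x=-30, y=+12, z=10 mm. The slot runs along +x between the fence (y about 0) and the block's face, which slants 1:6: about 24 mm wide here, narrowing to 14 mm at x=+30 (the block can give 1 mm before it meets the jaw). Axes as the holder.
- fence_mid (a point): Nominal middle of the fence's inner face, on the plate. Fixed aluminium fence, x -31..+31, 18 thick, top z=44 mm. It really stands up to 2 mm nearer to or farther from the block than read here, so the wedge first binds with its wide end anywhere from about x=-86 to -58; some 7 to 12 mm more makes it tight, and it then holds by friction.
- jaw_pad (a point): Middle of the rubber face of the jaw behind the block (40 mm from the block's slot face). It springs back away from the block, about 10 N per mm. The squeeze left on the block is about 0.8 to 1.4 times the push along +x on the wedge's wide end (friction about 0.25, varying). Pushes of 11 to 15 N are right; under 10 N may be too loose, over 17 N may crack the resin.
- wedge: Loose smooth grey wedge, about 90 g, flat on the bench: 96 long (own x), 30 high, 16 mm wide at the thin end (+x), 32 at the wide end (-x). The -y side is straight (y=-12), for the fence; the +y side slants 1:6 (y=+4 at the thin end, +20 at the wide), so the line halving them is turned -0.083 rad from x. Origin: underside, mid-length. In place its x lies along the holder's x.
- block: Loose amber resin specimen block 60 x 40 x 36 mm, 140 g, with a dark sample in its top; stands on the plate (z=10) beside the jaw with about 1 mm of play, its 60 mm side turned -0.165 rad from the holder's x. Origin: centre of its underside. Brittle.
- wedge_tip (a point): Centre of the wedge's thin end face, 15 mm above its underside; axes as the wedge.
- wedge_head (a point): Centre of the wedge's wide end face (the face to tap), 15 mm above its underside; axes as the wedge.
- jar: White lidded jar, 56 mm across, 55 mm high, bystander. Origin: centre of its underside.
- dish: Open glass dish, 90 mm across, 18 mm high, bystander. Origin: centre of its underside.
- slidebox: Flat white slide box 85 x 90 x 32 mm, bystander. Origin: centre of its underside.
Mind the look-alikes: they are no part of the job. Several things have the shape of the block; the one meant has the colours described above.

How it is judged:
On the way:
1. the wedge lies loose and let go of in the slot: its thin end is past the slot's mouth, between block and fence, and it does not yet squeeze the block (x of wedge_tip in the frame of holder above -0.025 m and y of wedge_tip in the frame of holder between 0 and 0.02 m and z of wedge in the frame of holder below 0.014 m and contact force between each of the arm, the fingers and wedge below 0.2 N and contact force between wedge and block below 4 N), for 0.2 s.
At the end, for the whole second after the job is handed in: The wedge lies flat on the plate in the slot (within 4 mm of height, 0.08 rad), thin end at least 30 mm past the mouth, and stays squeezing the block with more than 8 N; the block stands flat and square to the jaw (within 0.08 rad); both at rest (contact force between wedge and block above 8 N and angle between the x axis of wedge and the x axis of holder, either way round below 0.08 rad and x of wedge_tip in the frame of holder above 0 m and z of wedge in the frame of holder between 0.006 and 0.014 m and angle between each of wedge, block's own z axis and vertical below 0.08 rad and z of block in the frame of holder below 0.014 m and angle between the x axis of block and the x axis of holder, either way round between 0.085 and 0.245 rad and linear speed of each of wedge, block below 0.01 m/s); the robot touches nothing.
It fails at once if the resin is squeezed by the wedge with more than 24 N and cracks (contact force between wedge and block above 24 N).
It fails at once if the gripper or arm presses on the block with more than 15 N (contact force between any of the fingers, the arm and block above 15 N).
It fails at once if the jar, the dish or the slide box is moved by more than 20 mm (distance of any of jar, dish, slidebox from where it was at the start of the episode above 0.02 m).
It also fails if it takes over 54 s, if anything falls off the work surface, if the arm or the gripper's body presses on something with over 40 N, if the wrist force passes 120 N, or if a joint passes its speed limit or range.

### The arm

A 6-joint arm with a two-finger parallel gripper is mounted at the origin on the work surface. World frame = base frame: x ahead of the robot, y to its left, z up, the work surface at z = 0. Lengths are in m, angles in rad, forces in N, time in s.
With the tool pointing down it reaches from about 0.225 to 0.725 m from the base axis. Payload 3.1 kg.
Tool frame: the origin (TCP) lies on the mounting face of the last link; the fingertips stand 173 mm ahead of it and the grasp point (between the pads) lies 155 mm ahead of it; z points along the fingers, y is the direction in which the jaws open and shut (so a half turn about z gives the same grasp; the last joint's range is limited). The gripper opens to 85 mm and grips with 20 to 120 N. Pads are 22 mm wide; open, the fingers measure 114 mm over their backs; the gripper's body (76 mm by 85 mm) begins 54 mm behind the grasp point. The pads swing forward as they close: fully open they stand 13 mm farther back than shut.
Start: joints at [-1.401, 0.048, 0.099, 1.622, 0, 1.443], TCP at [0.154, -0.502, 0.405] pointing down, gripper open.
Joint ranges: [-2.91, 2.91], [-0.99, 1.94], [-1.21, 1.42], [-2.12, 2.29], [-1.49, 1.47], [-3.14, 3.14]. Speed limits (rad/s): [2.79, 2.79, 3.14, 3.14, 3.14, 3.14].

### API

Orientations are given as a rotation vector (axis times angle).
In Python, from bench import observe, capture, close_job gives the robot as it stands.
- The arm moves only by the tool arm_command, never from a script. Its argument "commands" is text: rows parted by semicolons, each of 6 numbers parted by spaces: the shift along the tool's x, y, z in m, then the turn, a rotation vector about the tool's x, y, z in rad. A call has 1 to 12 rows; each row is the pose to reach, as a shift and turn from the pose commanded when the call began, along the tool's axes at that moment; what a row does not reach only later rows make up. A row lasts 1/10 s, in which the tool goes at most 50 mm and 8.59 degrees, less where a joint would pass 70% of its speed; a pose out of reach is approached as far as the arm can. A call with a gripper value outside its range is refused whole. "claw" is the closure, from 0 (fully open) to 1 (shut), set as the call begins (left out, the last holds). The fingers move at their own pace and stop on an object; the grip force is fixed at half the most. Time passes only in rows, so rows that repeat a pose let the fingers close. It gives the time, the measured TCP pose, the force and the opening at its end, in the units of the state.
- observe(): the state, without advancing time (a new reading comes with each control period).
- capture(name): name is "side" or "top" or "wrist"; returns a dict with "pixels" (384x512x3 uint8, blue, green, red), "depth" (384x512 float32, m along the optical axis (not along the pixel's ray), 0 where there is no reading), "fov_y" (degrees; the focal length in pixels is half the picture's height over the tangent of half this angle, whatever the lens; pixels are square), "cx", "cy" (the principal point, pixels), "k1" (the pictures are not rectified: a ray, as slopes to the right and down, at radius r is drawn at 1 + k1 r^2 times it, then the intrinsics apply), "xyz" and "orientation" of the camera in the world; the wrist camera has in their place "mount" (4x4, takes a point from camera to tool coordinates, whose origin is the TCP and whose axes are the flange's). Camera axes: x right, y up, looking along -z (the intrinsics and any distortion apply to the point x, -y, -z); pixel columns grow to the right and rows downward; lengths in m; the calibration is good to about 2 mm. A picture is of the moment at which its call begins: read the wrist's pose just before it.
- close_job(): hands the job in, once; it reports no verdict.
The state is a dict: "t": time; "joint_pos": joint angles; "joint_vel": joint speeds; "joint_efforts": joint torques, N m; "position": TCP position; "tool_rot": TCP orientation; "ft_force": force on the tool from outside, world axes, zero at the start; "moment": the same for the moment, N m; "width": finger opening in m.
Only numpy, scipy, OpenCV 4.12 (cv2) and the standard library are available. Lean on these libraries where they do the work, as an engineer would, in place of code of your own. Each camera call takes 0.05 s, during which the arm holds its last target.

## Working session

There is one attempt and no reset: what is moved stays moved. The work goes in short steps, Python scripts to look and compute and a tool call to move; the robot and the scene stay as the last step left them, time stands still between calls to the robot, and variables do not carry over. Pictures are saved under pics/ and viewed, and the job is handed in when it is done.

Besides the shell and the picture viewer there is one more tool, called after "Emit:" by a JSON object that holds its "fn" and its "kwargs", one argument or row to a line. arm_command: Moves the arm, as the interface text tells. Its arguments: {"type":"object","properties":{"commands":{"type":"string"},"claw":{"type":"number"}},"required":["commands"]}

```bash
mkdir -p pics; ls
cat > h.py <<'E'
import numpy as np, cv2
from scipy.spatial.transform import Rotation as R
from bench import observe, capture
def cam(name):
    s=observe(); c=capture(name)
    H,W=c["depth"].shape
    c["f"]=H/2/np.tan(np.radians(c["fov_y"])/2)
    if "mount" in c:
        T=np.eye(4);T[:3,:3]=R.from_rotvec(s["tool_rot"]).as_matrix();T[:3,3]=s["position"]
        c["T"]=T@np.array(c["mount"])
    else:
        T=np.eye(4);o=np.array(c["orientation"],float)
        T[:3,:3]=o if o.shape==(3,3) else R.from_rotvec(o).as_matrix()
        T[:3,3]=c["xyz"];c["T"]=T
    return c
def rays(c,uv):
    uv=np.asarray(uv,float).reshape(-1,1,2)
    K=np.array([[c["f"],0,c["cx"]],[0,c["f"],c["cy"]],[0,0,1]])
    n=cv2.undistortPoints(uv,K,np.array([c["k1"],0,0,0,0.]))[:,0]
    d=np.c_[n[:,0],-n[:,1],-np.ones(len(n))]
    return d@c["T"][:3,:3].T
def onplane(c,uv,z):
    d=rays(c,uv);o=c["T"][:3,3]
    return o+d*((z-o[2])/d[:,2])[:,None]
def bydepth(c,uv):
    uv=np.asarray(uv).reshape(-1,2)
    dd=c["depth"][np.round(uv[:,1]).astype(int),np.round(uv[:,0]).astype(int)]
    return c["T"][:3,3]+rays(c,uv)*dd[:,None]
def cloud(c):
    H,W=c["depth"].shape
    u,v=np.meshgrid(np.arange(W),np.arange(H))
    return bydepth(c,np.c_[u.ravel(),v.ravel()]).reshape(H,W,3)
def save(c,n,s=1.5):
    cv2.imwrite("pics/"+n,cv2.resize(c["pixels"],None,fx=s,fy=s,interpolation=cv2.INTER_CUBIC))
E
python3 - <<'E'
from h import *
print({k:v for k,v in observe().items()})
for n in ["top","side","wrist"]:
    c=cam(n);save(c,n+"0.png");print(n,c["f"],c["cx"],c["cy"],c["k1"],c["T"].round(3).tolist(),c.get("orientation"))
E
```

```text
pics
{'t': 0.0, 'joint_pos': array([-1.40083764e+00,  4.87257942e-02,  9.75613861e-02,  1.62195048e+00,
       -4.28861557e-05,  1.44302947e+00]), 'joint_vel': array([ 2.52920798e-04,  1.03804054e-03,  1.80795656e-03, -4.23545844e-04,
       -1.13987747e-03,  8.47002446e-05]), 'joint_efforts': array([ 1.77695624e-04, -3.38784313e+01,  3.20015037e+01,  2.02366436e-02,
       -1.07923142e-04,  4.67633654e-06]), 'position': array([ 0.1539708 , -0.50170047,  0.40351136]), 'tool_rot': array([-3.10455632e+00, -4.65597260e-01,  1.44069388e-04]), 'ft_force': array([ 0.05281276,  0.52555965, -0.41152036]), 'moment': array([-0.0640451 , -0.00434343, -0.00785425]), 'width': 0.08567931292854376}
top 443.8842251634292 259.77915816427264 196.76479259149727 -0.1293481973505663 [[-0.044, 0.976, -0.214, 0.316], [-0.999, -0.042, 0.012, 0.006], [0.003, 0.214, 0.977, 1.143], [0.0, 0.0, 0.0, 1.0]] [ 0.16418174 -0.17642225 -1.60735255]
side 427.73739781025466 250.51899221863232 191.40834034655583 -0.08413236235040271 [[0.987, 0.089, -0.136, 0.369], [-0.162, 0.488, -0.858, -1.007], [-0.01, 0.868, 0.496, 0.632], [0.0, 0.0, 0.0, 1.0]] [ 1.05022417 -0.07694324 -0.15250777]
wrist 325.20991617984413 263.95241259991076 195.04169479176403 0.020997741705982533 [[0.293, 0.91, 0.295, 0.231], [-0.956, 0.279, 0.088, -0.479], [-0.003, -0.307, 0.952, 0.372], [0.0, 0.0, 0.0, 1.0]] None
```

View pics/top0.png

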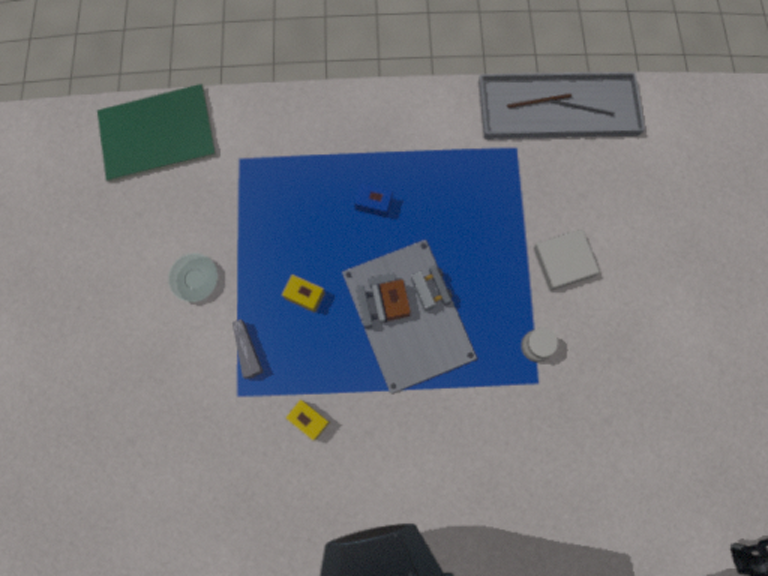

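View pics/side0.png

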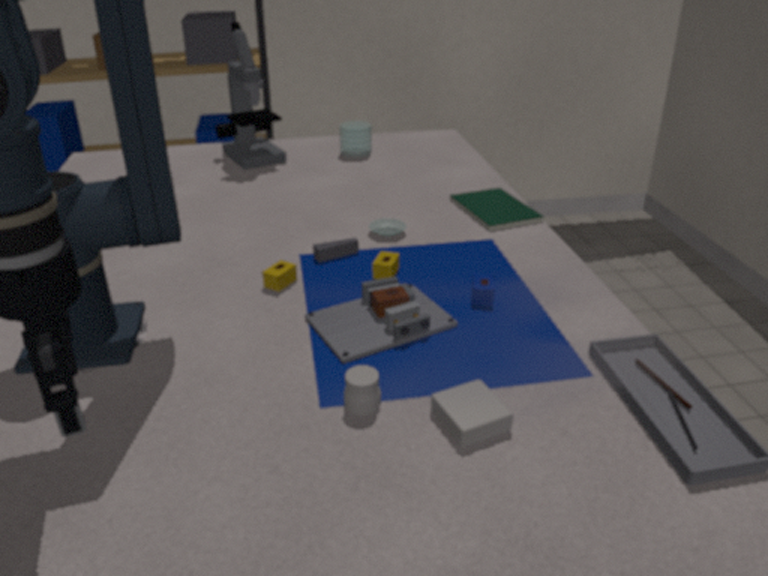

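View pics/wrist0.png

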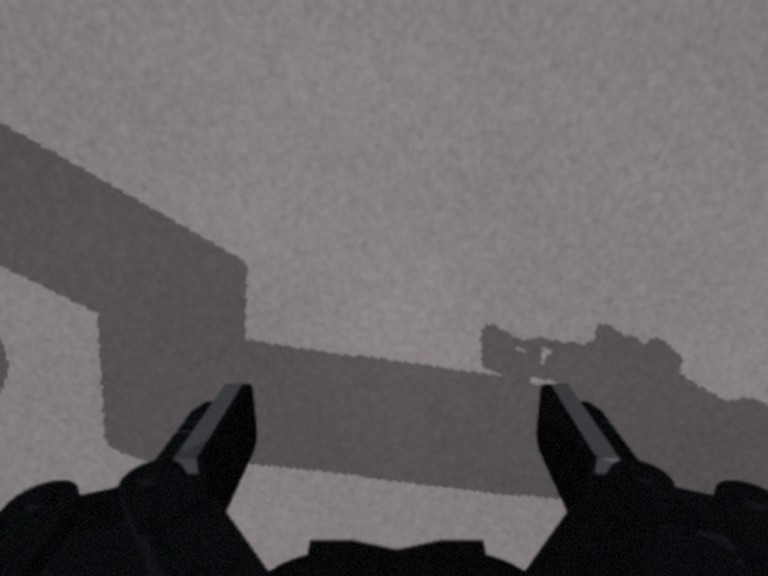

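Run:
```python
from h import *
c=cam("top");p=c["pixels"]
a=cv2.resize(p[150:270,210:330],None,fx=5,fy=5,interpolation=cv2.INTER_CUBIC)
cv2.imwrite("pics/z1.png",cv2.convertScaleAbs(a,alpha=1.5))
hsv=cv2.cvtColor(p,cv2.COLOR_BGR2HSV)
X=cloud(c)
# rough positions, zoom px /1.5
for n,uv in dict(plate_tl=(343,272),plate_tr=(423,240),plate_br=(475,355),plate_bl=(393,388),wthin=(239,322),wwide=(250,376),block=(395,298),dish=(195,280),jar=(541,345),box=(567,260),fence=(425,290)).items():
    print(n,bydepth(c,np.array([uv])/1.5).round(3)[0])
```

```text
plate_tl [0.609 0.072 0.012]
plate_tr [ 0.661 -0.072  0.011]
plate_br [ 0.454 -0.152 -0.001]
plate_bl [ 0.403 -0.007  0.012]
wthin [0.524 0.251 0.029]
wwide [0.433 0.236 0.01 ]
block [ 0.551 -0.017  0.046]
dish [0.607 0.336 0.006]
jar [ 0.459 -0.255  0.056]
box [ 0.608 -0.319  0.035]
fence [ 0.563 -0.068  0.043]
```

View pics/z1.png

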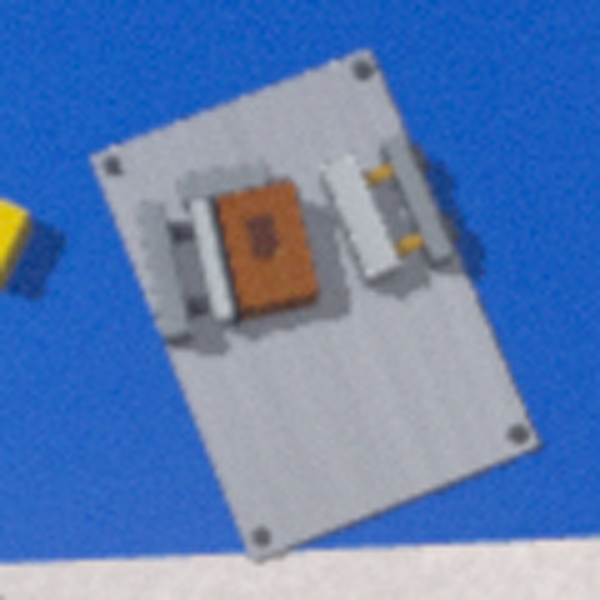

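Run:
```python
from h import *
c=cam("top");p=c["pixels"]
a=cv2.resize(p[200:265,140:190],None,fx=8,fy=8,interpolation=cv2.INTER_CUBIC)
cv2.imwrite("pics/z2.png",cv2.convertScaleAbs(a,alpha=1.5))
X=cloud(c)
m=(X[...,2]>0.02)&(X[...,2]<0.045)&(abs(X[...,0]-.478)<.08)&(abs(X[...,1]-.243)<.05)
P=X[m];print(len(P),P.min(0),P.max(0),np.median(P[:,2]))
cn=cv2.findContours(m.astype(np.uint8),0,2)[0];cn=max(cn,key=cv2.contourArea)
q=cv2.approxPolyDP(cn,2.5,True)[:,0].astype(float);print(q);print(onplane(c,q,.03).round(4))
# plate by corners
q=np.array([[93,157],[371,48],[540,444],[255,560]])/5-.4+np.array([210,150])
W=onplane(c,q,.01);print(W.round(4))
H=np.array([[90,105],[90,-55],[-140,-55],[-140,105]])/1000.
M=cv2.estimateAffinePartial2D(H,W[:,:2])[0];print(M,np.arctan2(M[1,0],M[0,0]),np.hypot(M[0,0],M[1,0]))
s=observe();print(R.from_rotvec(s["tool_rot"]).as_matrix().round(3)); print(np.array(c["xyz"]), )
w=cam("wrist");print(np.array(w["mount"]).round(4))
```

```text
385 [0.43069306 0.21508084 0.02096742] [0.52845523 0.26254438 0.03734374] 0.029645561336081316
[[158. 213.]
 [155. 218.]
 [164. 251.]
 [174. 247.]]
[[0.5283 0.2543 0.03  ]
 [0.5157 0.262  0.03  ]
 [0.4304 0.2389 0.03  ]
 [0.4395 0.2134 0.03  ]]
[[ 0.6101  0.0728  0.01  ]
 [ 0.6637 -0.0769  0.01  ]
 [ 0.4482 -0.1521  0.01  ]
 [ 0.3956 -0.0031  0.01  ]]Traceback (most recent call last):
  File "<stdin>", line 14, in <module>
cv2.error: OpenCV(4.12.0) /io/opencv/modules/calib3d/src/ptsetreg.cpp:1108: error: (-215:Assertion failed) count >= 0 && to.checkVector(2) == count in function 'estimateAffinePartial2D'
```

View pics/z2.png

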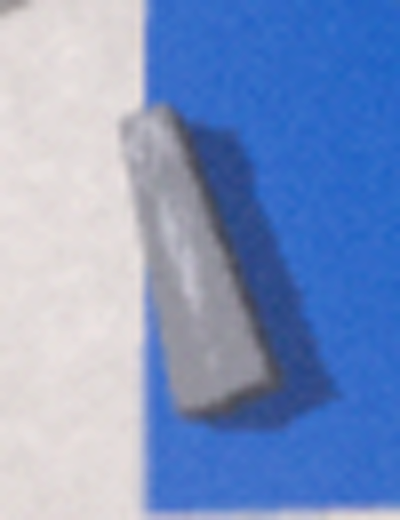

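Run:
```python
from h import *
c=cam("top")
q=np.array([[125,118],[172,105],[272,378],[180,410]])/8-.44+np.array([140,200])
W=onplane(c,q,.03);print(W.round(4))
for a,b in((3,0),(2,1)): d=W[b]-W[a];print(np.arctan2(d[1],d[0]),np.linalg.norm(d))
print("center",W.mean(0), "mid thin",(W[0]+W[1])/2,"mid wide",(W[2]+W[3])/2,np.linalg.norm(W[0]-W[1]),np.linalg.norm(W[2]-W[3]))
q=np.array([[93,157],[371,48],[540,444],[255,560]])/5-.4+np.array([210,150])
W=onplane(c,q,.01)
H=np.array([[90,105],[90,-55],[-140,-55],[-140,105]])/1000.
M=cv2.estimateAffinePartial2D(H.astype(np.float32),W[:,:2].astype(np.float32))[0];print(M,np.arctan2(M[1,0],M[0,0]),np.hypot(M[0,0],M[1,0]))
s=observe();print(R.from_rotvec(s["tool_rot"]).as_matrix().round(3),s["t"])
w=cam("wrist");print(np.array(w["mount"]).round(4))
```

```text
[[0.5252 0.2616 0.03  ]
 [0.5288 0.2463 0.03  ]
 [0.44   0.2145 0.03  ]
 [0.431  0.2438 0.03  ]]
0.18596831396513355 0.09585073623830354
0.34406440906804664 0.09431863556126668
center [0.48128195 0.24155371 0.03      ] mid thin [0.52702915 0.25393817 0.03      ] mid wide [0.43553475 0.22916926 0.03      ] 0.015646351530432222 0.03067217730996978
[[ 0.93437354 -0.32971838  0.56100593]
 [ 0.32971838  0.93437354 -0.05494671]] 0.33923501738184675 0.9908421278258654
[[ 0.956  0.293 -0.   ]
 [ 0.293 -0.956  0.001]
 [ 0.    -0.001 -1.   ]] 0.3
[[-7.000e-04  9.515e-01  3.076e-01  8.020e-02]
 [ 1.000e+00  5.000e-04  6.000e-04  7.000e-04]
 [ 4.000e-04  3.076e-01 -9.515e-01  3.170e-02]
 [ 0.000e+00  0.000e+00  0.000e+00  1.000e+00]]
```

Emit:
{"fn": "arm_command", "kwargs": {
  "commands": "0.025 -0.03 0 0 0 0; 0.06 -0.07 0 0 0 0; 0.09 -0.11 0 0 0 0; 0.12 -0.145 0 0 0 0; 0.15 -0.18 0 0 0 0; 0.18 -0.217 0 0 0 0; 0.21 -0.253 0 0 0 0; 0.24 -0.289 0 0 0 0; 0.27 -0.325 0 0 0 0; 0.3 -0.361 0 0 0 0; 0.33 -0.397 0 0 0 0; 0.36 -0.433 0 0 0 0",
  "claw": 0
}}

```text
t: 1.55
position: [0.3713, 0.0197, 0.4051]
tool_rot: [3.106, 0.466, 0.002]
ft_force: [0.9, -0.0, 0.2]
width: 0.0852
```

Emit:
{"fn": "arm_command", "kwargs": {
  "commands": "0.03 -0.036 0 0 0 0.032; 0.06 -0.072 0.02 0 0 0.032; 0.09 -0.108 0.04 0 0 0.032; 0.12 -0.145 0.06 0 0 0.032; 0.14 -0.17 0.08 0 0 0.032; 0.151 -0.182 0.1 0 0 0.032; 0.151 -0.182 0.1 0 0 0.032; 0.151 -0.182 0.1 0 0 0.032; 0.151 -0.182 0.1 0 0 0.032; 0.151 -0.182 0.1 0 0 0.032"
}}

```text
t: 2.55
position: [0.4689, 0.2136, 0.3065]
tool_rot: [-3.091, -0.457, -0.0]
ft_force: [-0.3, -0.2, -0.6]
width: 0.0858
```

Run:
```python
from h import *
w=cam("wrist");save(w,"w1.png")
s=observe();print(s["t"],s["position"],R.from_rotvec(s["tool_rot"]).as_matrix().round(3),s["ft_force"])
```

```text
2.6 [0.46893333 0.21362009 0.30636374] [[ 0.957  0.289 -0.002]
 [ 0.289 -0.957  0.017]
 [ 0.003 -0.017 -1.   ]] [-0.03905821 -0.1834195  -0.1339946 ]
```

View pics/w1.png

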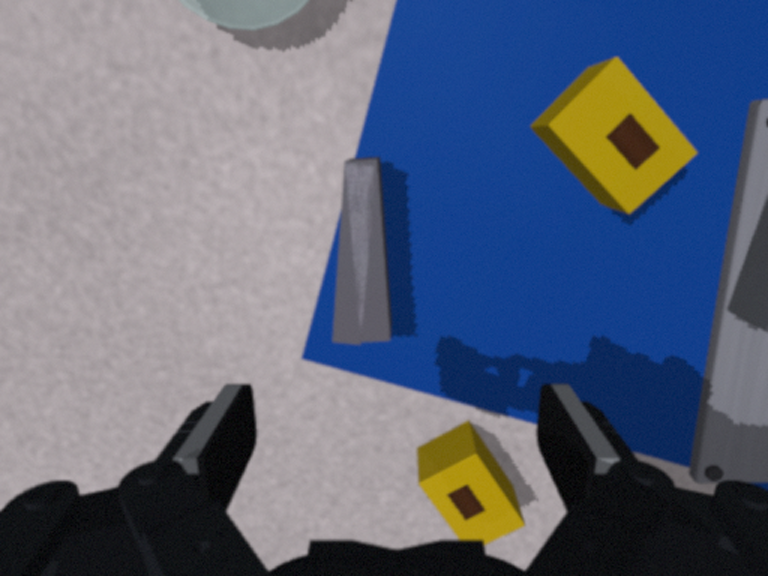

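Run:
```python
from h import *
w=cam("wrist");p=w["pixels"]
a=cv2.resize(p[95:240,205:280],None,fx=4,fy=4,interpolation=cv2.INTER_CUBIC)
cv2.imwrite("pics/w2.png",cv2.convertScaleAbs(a,alpha=1.6))
s=observe();print(s["t"],s["position"],s["joint_vel"].round(3))
X=cloud(w);m=(X[...,2]>.022)&(X[...,2]<.04);m[:, :200]=0;m[:,285:]=0;m[250:]=0
P=X[m];print(m.sum(),P.min(0),P.max(0),np.median(P[:,2]))
n,l,st,_=cv2.connectedComponentsWithStats(m.astype(np.uint8));k=1+np.argmax(st[1:,4]);m=l==k
cn=max(cv2.findContours(m.astype(np.uint8),0,2)[0],key=cv2.contourArea)
q=cv2.approxPolyDP(cn,3,True)[:,0];print(q.tolist(),onplane(w,q,.03).round(4).tolist())
```

```text
2.65 [0.46890289 0.21366701 0.3061534 ] [ 0.001  0.006 -0.005 -0.003  0.002  0.   ]
3770 [0.4316692  0.21389309 0.02211373] [0.53205719 0.2618803  0.03143384] 0.029105043609155473
[[251, 105], [229, 107], [221, 228], [259, 227]] [[0.5324, 0.2468, 0.03], [0.5264, 0.2617, 0.03], [0.432, 0.2434, 0.03], [0.4421, 0.2139, 0.03]]
```

View pics/w2.png

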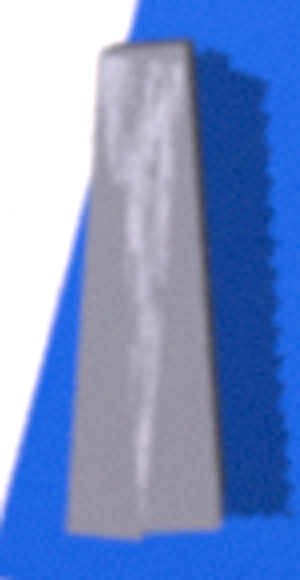

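Run:
```python
from h import *
s=observe();print(s["t"],s["position"],s["joint_pos"].round(3),s["tool_rot"],R.from_rotvec(s["tool_rot"]).as_matrix().round(4))
```

```text
2.65 [0.46890289 0.21366701 0.3061534 ] [ 0.293  0.021 -0.124  1.423  0.017  3.141] [-3.09111033e+00 -4.57323753e-01  3.53026153e-04] [[ 0.9572  0.2895 -0.0027]
 [ 0.2895 -0.957   0.0166]
 [ 0.0022 -0.0167 -0.9999]]
```

Emit:
{"fn": "arm_command", "kwargs": {
  "commands": "0 0 0 0 0 -0.14; 0 0 0 0 0 -0.28; 0 0 0 0 0 -0.42; 0 0 0 0 0 -0.56; 0 0 0 0 0 -0.7; 0 0 0 0 0 -0.84; 0 0 0 0 0 -0.98; 0 0 0 0 0 -1.12; 0 0 0 0 0 -1.26; 0 0 0 0 0 -1.4; 0 0 0 0 0 -1.5; 0 0 0 0 0 -1.5"
}}

```text
t: 3.85
position: [0.4688, 0.2138, 0.3055]
tool_rot: [-1.952, -2.445, -0.016]
ft_force: [0.0, -0.4, 0.3]
width: 0.0852
```

```bash
cat >> h.py <<'E'
def to(pos,yaw):
    s=observe();A=R.from_rotvec(s["tool_rot"]);
    t=R.from_matrix([[np.cos(yaw),np.sin(yaw),0],[np.sin(yaw),-np.cos(yaw),0],[0,0,-1]])
    print("t",s["t"],"pos",s["position"].round(4),"F",s["ft_force"].round(2),"w",round(s["width"],4),"tilt",A.as_matrix()[:,2].round(4))
    print("shift",A.inv().apply(np.array(pos)-s["position"]).round(4),"turn",(A.inv()*t).as_rotvec().round(4))
E
python3 - <<'E'
from h import *
to([.464,.2362,.306],.27+np.pi)
E
```

```text
t 3.85 pos [0.4688 0.2138 0.3055] F [ 0.04 -0.39  0.32] w 0.0852 tilt [-0.0038  0.0163 -0.9999]
shift [ 0.0229  0.0003 -0.0001] turn [ 0.0135 -0.013  -1.6177]
```

Emit:
{"fn": "arm_command", "kwargs": {
  "commands": "0.004 0 0 0 0 -0.14; 0.008 0 0 0 0 -0.28; 0.012 0 0 0 0 -0.42; 0.016 0 0 0 0 -0.56; 0.02 0 0 0 0 -0.7; 0.023 0 0 0 0 -0.84; 0.023 0 0 0 0 -0.98; 0.023 0 0 0 0 -1.12; 0.023 0 0 0 0 -1.26; 0.023 0 0 0 0 -1.4; 0.023 0 0 0 0 -1.5; 0.023 0 0 0.013 -0.013 -1.6"
}}

```text
t: 5.05
position: [0.4637, 0.2362, 0.3056]
tool_rot: [0.398, -3.116, 0.0]
ft_force: [-1.0, 0.0, 0.1]
width: 0.0855
```

Run:
```python
from h import *
w=cam("wrist");save(w,"w3.png")
to([.464,.2362,.306],.27+np.pi)
```

```text
t 5.1 pos [0.4637 0.2363 0.3056] F [-0.65 -0.02 -0.33] w 0.0855 tilt [-2.e-04 -8.e-04 -1.e+00]
shift [-0.0003 -0.0002 -0.0004] turn [-0.0008 -0.0004 -0.013 ]
```

View pics/w3.png

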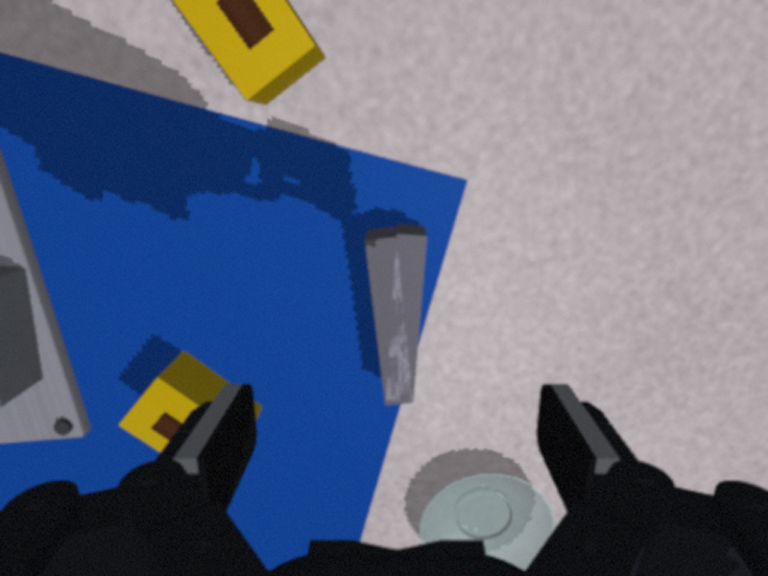

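Emit:
{"fn": "arm_command", "kwargs": {
  "commands": "0 0 0.03 0 0 -0.013; 0 0 0.06 0 0 -0.013; 0 0 0.08 0 0 -0.013; 0 0 0.1 0 0 -0.013; 0 0 0.115 0 0 -0.013; 0 0 0.124 0 0 -0.013; 0 0 0.128 0 0 -0.013; 0 0 0.128 0 0 -0.013; 0 0 0.128 0 0 -0.013"
}}

```text
t: 6.0
position: [0.464, 0.2367, 0.1781]
tool_rot: [-0.415, 3.113, 0.001]
ft_force: [-0.0, -0.6, -0.0]
width: 0.0854
```

Run:
```python
from h import *
w=cam("wrist");save(w,"w4.png")
to([.464,.2362,.177],.27+np.pi)
```

```text
t 6.05 pos [0.4641 0.2367 0.1782] F [-0.06 -0.17  0.73] w 0.0852 tilt [ 8.e-04  7.e-04 -1.e+00]
shift [ 0.0002 -0.0005  0.0012] turn [ 0.0004  0.001  -0.0045]
```

View pics/w4.png

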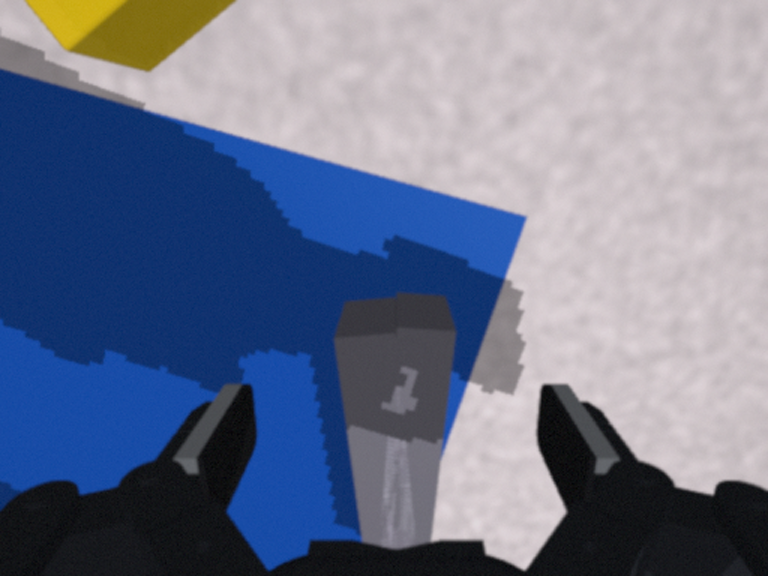

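Emit:
{"fn": "arm_command", "kwargs": {
  "commands": "0 0 0 0 0 0; 0 0 0 0 0 0; 0 0 0 0 0 0; 0 0 0 0 0 0; 0 0 0 0 0 0; 0 0 0 0 0 0; 0 0 0 0 0 0; 0 0 0 0 0 0",
  "claw": 1
}}

```text
t: 6.85
position: [0.4638, 0.2366, 0.1776]
tool_rot: [0.417, -3.114, -0.0]
ft_force: [-0.1, 0.0, 3.7]
width: 0.0267
```

Emit:
{"fn": "arm_command", "kwargs": {
  "commands": "0 0 -0.02 0 0 0; 0 0 -0.05 0 0 0; 0 0 -0.08 0 0 0; 0 0 -0.1 0 0 0; 0 0 -0.1 0 0 0"
}}

```text
t: 7.35
position: [0.4647, 0.2369, 0.28]
tool_rot: [-0.416, 3.109, 0.002]
ft_force: [0.8, 0.4, -1.0]
width: 0.0271
```

Run:
```python
from h import *
w=cam("wrist");save(w,"w5.png")
to([.464,.2362,.277],.27+np.pi)
c=cam("top");save(c,"top1.png")
```

```text
t 7.4 pos [0.4641 0.2367 0.2778] F [-0.65  1.39 -0.97] w 0.027 tilt [ 1.e-03  7.e-04 -1.e+00]
shift [ 0.0002 -0.0004  0.0008] turn [ 0.0004  0.0012 -0.004 ]
```

View pics/w5.png

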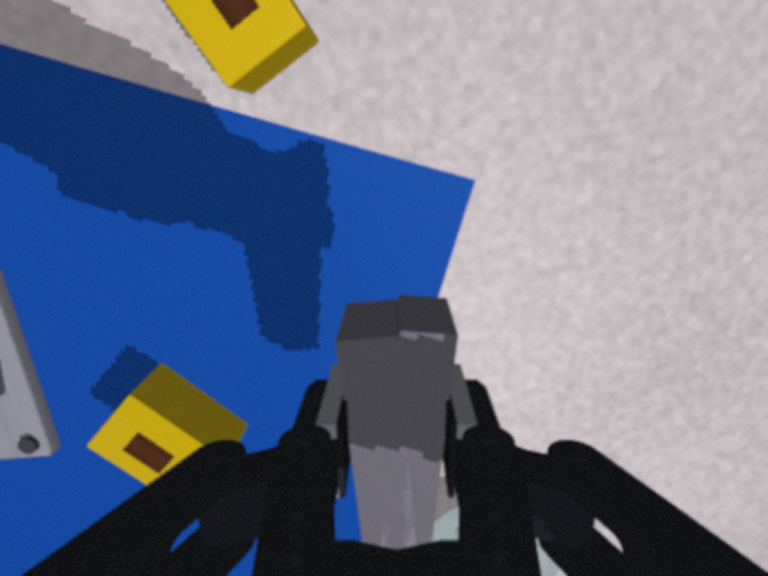

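View pics/top1.png

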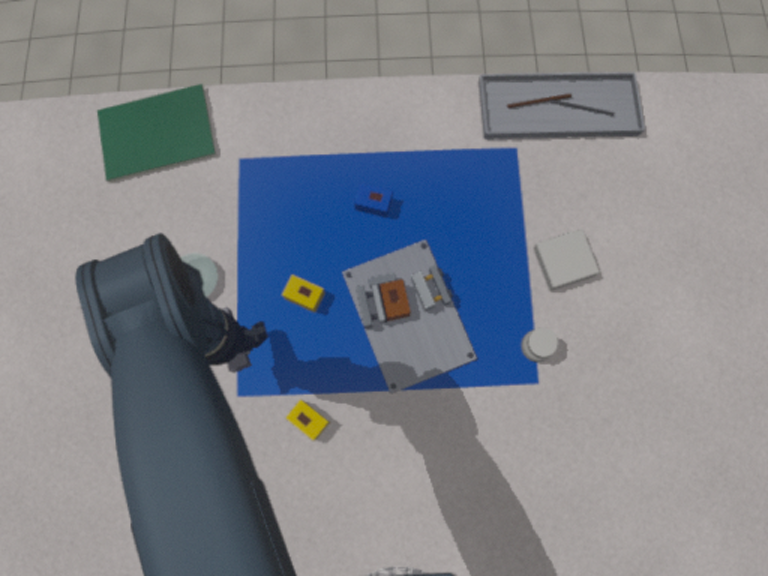

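Emit:
{"fn": "arm_command", "kwargs": {
  "commands": "-0.005 -0.02 -0.032 0 0 0; -0.01 -0.055 -0.032 0 0 0; -0.016 -0.09 -0.032 0 0 0; -0.023 -0.125 -0.032 0 0 0; -0.03 -0.16 -0.032 0 0 0; -0.036 -0.195 -0.032 0 0 0; -0.042 -0.23 -0.032 0 0 0; -0.05 -0.265 -0.032 0 0 0; -0.054 -0.285 -0.032 0 0 0; -0.054 -0.294 -0.032 0 0 0; -0.054 -0.294 -0.032 0 0 0; -0.054 -0.294 -0.032 0 0 0"
}}

```text
t: 8.65
position: [0.5925, -0.0319, 0.3084]
tool_rot: [0.418, -3.111, -0.002]
ft_force: [-0.1, 0.0, -1.0]
width: 0.0269
```

Run:
```python
from h import *
w=cam("wrist");save(w,"w6.png");np.savez("w6.npz",p=w["pixels"],d=w["depth"],T=w["T"])
to([.595,-.031,.31],.27+np.pi)
print(observe()["joint_pos"].round(3))
```

```text
t 8.7 pos [ 0.5925 -0.0316  0.3087] F [-0.16  0.02 -1.49] w 0.027 tilt [-2.2e-03  8.0e-04 -1.0e+00]
shift [-0.0026 -0.     -0.0013] turn [ 0.0014 -0.0019 -0.0024]
[-0.166  0.227  0.106  1.453  0.    -0.434]
```

View pics/w6.png

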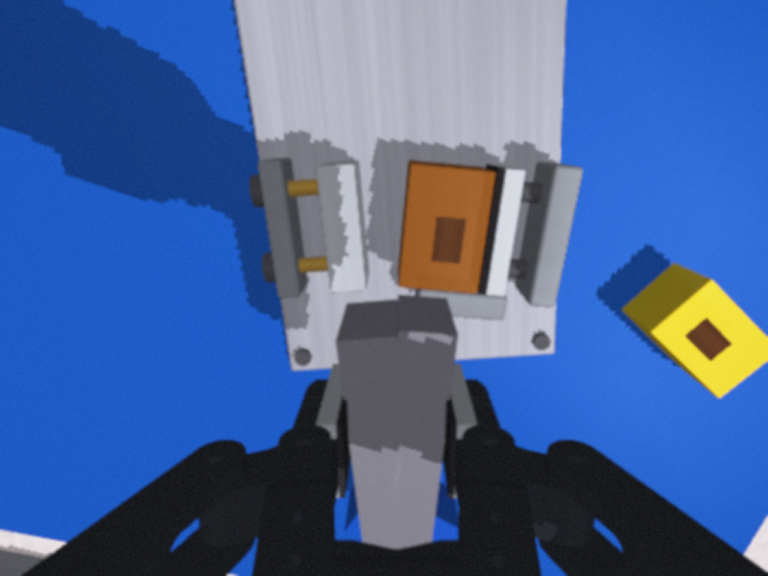

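Run:
```python
from h import *
p=np.load("w6.npz")["p"]
a=cv2.resize(p[95:210,205:345],None,fx=5,fy=5,interpolation=cv2.INTER_CUBIC)
cv2.imwrite("pics/w7.png",cv2.convertScaleAbs(a,alpha=1.1))
a=cv2.resize(p[190:300,210:320],None,fx=5,fy=5,interpolation=cv2.INTER_CUBIC)
cv2.imwrite("pics/w8.png",cv2.convertScaleAbs(a,alpha=1.6))
```

```text
(no output)
```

View pics/w7.png

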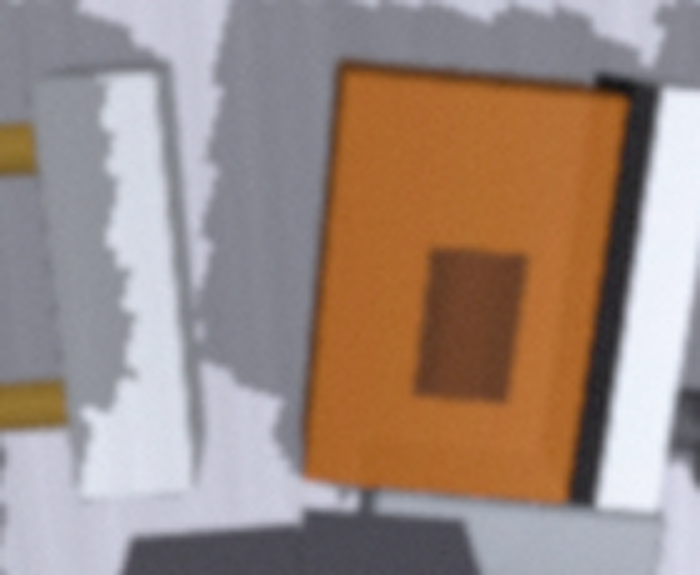

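View pics/w8.png

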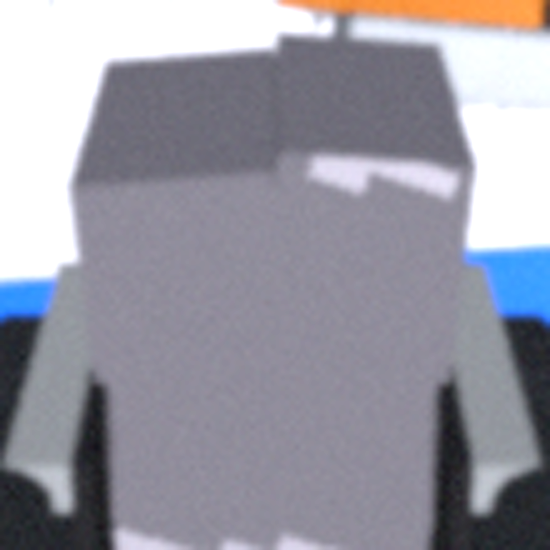

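Run:
```python
from h import *
w=cam("wrist");z=np.load("w6.npz");w["T"]=z["T"];T=z["T"]
f=lambda q,o:(np.array(q)+.5)/5-.5+np.array(o)
F=onplane(w,f([[157,68],[191,488],[37,78],[82,495]],(205,95)),.044)
B=onplane(w,f([[342,66],[307,478],[630,92],[570,500]],(205,95)),.046)
print("fence",F.round(4).tolist());print("block",B.round(4).tolist())
ang=lambda a,b:np.arctan2(b[1]-a[1],b[0]-a[0])
print("fence yaw",ang(F[0],F[1]),ang(F[2],F[3]),"len",np.linalg.norm(F[0]-F[1]),"thick",np.linalg.norm(F[0]-F[2]))
print("block yaw",ang(B[0],B[1]),ang(B[2],B[3]),"len",np.linalg.norm(B[0]-B[1]),np.linalg.norm(B[0]-B[2]))
# plate edges from image w6 1.5x: left edge, right edge
q=(np.array([[235,0],[292,370],[566,0],[554,352]])+.5)/1.5-.5
P=onplane(w,q,.01);print("plate",P.round(4).tolist(),ang(P[0],P[1]),ang(P[2],P[3]))
# wedge in tool frame at tool z=.148
s=observe();A=R.from_rotvec(s["tool_rot"]).as_matrix()
Z=s["position"][2]-.148;print("wedge top z",Z)
G=onplane(w,f([[75,185],[472,165],[112,510],[437,500]],(210,190)),Z)
print("wedge tool",((G-s["position"])@A).round(4).tolist());
Dp=bydepth(w,f([[150,250],[380,300]],(210,190)));print("depth top",((Dp-s["position"])@A).round(4).tolist())
print(ang(G[2],G[0])+np.pi,ang(G[3],G[1])+np.pi)
```

```text
fence [[0.5339, -0.0681, 0.044], [0.5917, -0.0488, 0.044], [0.5396, -0.0838, 0.044], [0.5971, -0.0643, 0.044]]
block [[0.5268, -0.0436, 0.046], [0.585, -0.0326, 0.046], [0.5197, -0.0044, 0.046], [0.578, 0.0062, 0.046]]
fence yaw 0.3230384480105001 0.3275441258106941 len 0.06099726616437182 thick 0.01670542677528702
block yaw 0.1872041754618109 0.17926662016956618 len 0.059285905663013415 0.039860649007616364
plate [[0.4788, -0.1428, 0.01], [0.6642, -0.0778, 0.01], [0.4371, 0.0097, 0.01], [0.6114, 0.0709, 0.01]] 0.337172517466286 0.33754957149587134
wedge top z 0.1609561321612775
wedge tool [[0.028, -0.0161, 0.148], [0.0296, 0.0146, 0.1481], [-0.0012, -0.0141, 0.148], [-0.0003, 0.0127, 0.148]]
depth top [[0.0221, -0.0105, 0.1488], [0.0179, 0.0077, 0.1484]]
0.33473552502688886 0.20668832207665222
```

Run:
```python
from h import *
to([.4558,-.0773,.25],.254+np.pi)
```

```text
t 8.75 pos [ 0.5926 -0.0315  0.309 ] F [ 0.25 -0.24 -1.76] w 0.0268 tilt [-1.7e-03  5.0e-04 -1.0e+00]
shift [ 0.1439 -0.008   0.0592] turn [ 0.001  -0.0015  0.0139]
```

Emit:
{"fn": "arm_command", "kwargs": {
  "commands": "0.025 -0.002 0 0 0 0.014; 0.055 -0.004 0 0 0 0.014; 0.085 -0.006 0.02 0 0 0.014; 0.115 -0.008 0.04 0 0 0.014; 0.135 -0.008 0.055 0 0 0.014; 0.144 -0.008 0.059 0 0 0.014; 0.144 -0.008 0.059 0 0 0.014; 0.144 -0.008 0.059 0 0 0.014"
}}

```text
t: 9.55
position: [0.4571, -0.0782, 0.2515]
tool_rot: [-0.396, 3.115, -0.001]
ft_force: [0.6, 0.2, -0.7]
width: 0.0268
```

Run:
```python
from h import *
to([.4558,-.0773,.20],.254+np.pi)
```

```text
t 9.55 pos [ 0.4571 -0.0782  0.2515] F [ 0.59  0.19 -0.72] w 0.0268 tilt [ 2.1e-03 -6.0e-04 -1.0e+00]
shift [0.0012 0.0013 0.0514] turn [-0.0011  0.0019 -0.0012]
```

Emit:
{"fn": "arm_command", "kwargs": {
  "commands": "0.001 0.001 0.015 0 0 0; 0.001 0.001 0.03 0 0 0; 0.001 0.001 0.045 0 0 0; 0.001 0.001 0.053 0 0 0; 0.001 0.001 0.056 0 0 0; 0.001 0.001 0.056 0 0 0; 0.001 0.001 0.056 0 0 0"
}}

```text
t: 10.25
position: [0.4556, -0.0779, 0.195]
tool_rot: [-0.395, 3.116, -0.001]
ft_force: [-0.4, 0.1, -0.5]
width: 0.0269
```

Run:
```python
from h import *
to([.4841,-.0674,.189],.254+np.pi)
c=cam("side");p=c["pixels"]
cv2.imwrite("pics/s1.png",cv2.resize(p[160:260,170:320],None,fx=5,fy=5,interpolation=cv2.INTER_CUBIC))
c=cam("top");p=c["pixels"]
cv2.imwrite("pics/t2.png",cv2.resize(p[150:270,210:330],None,fx=5,fy=5,interpolation=cv2.INTER_CUBIC))
w=cam("wrist");save(w,"w9.png")
```

```text
t 10.25 pos [ 0.4556 -0.0779  0.195 ] F [-0.36  0.13 -0.48] w 0.0269 tilt [ 5.e-04 -6.e-04 -1.e+00]
shift [-0.0302  0.0031  0.0061] turn [-0.0007  0.0003 -0.0018]
```

View pics/s1.png

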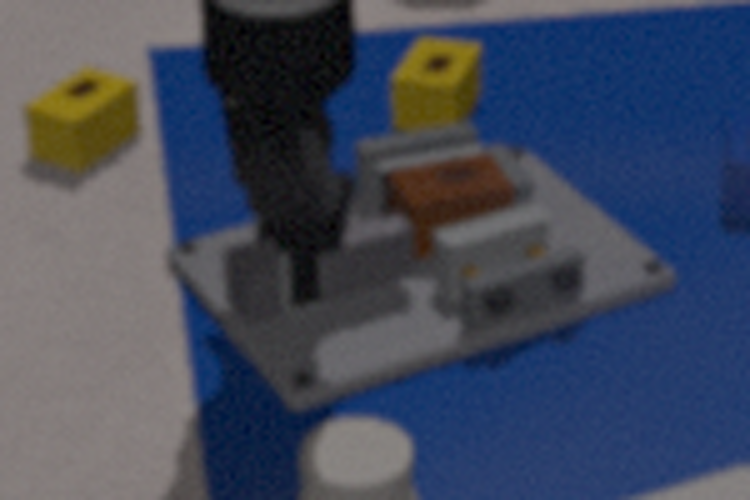

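View pics/t2.png

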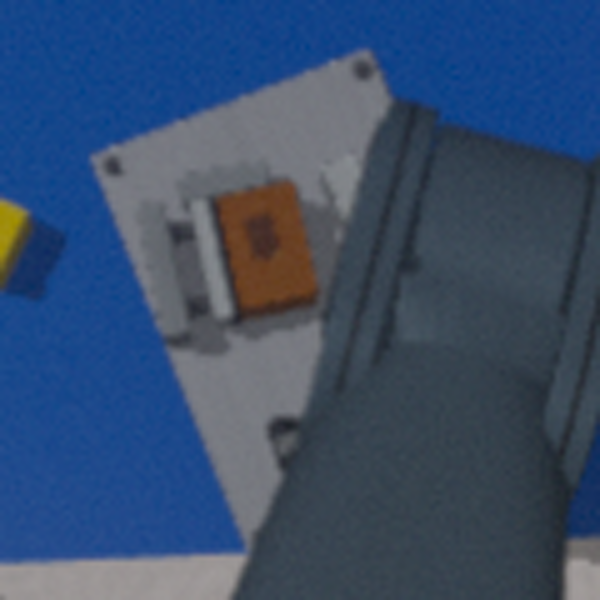

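Emit:
{"fn": "arm_command", "kwargs": {
  "commands": "0 0.001 0.003 0 0 0; 0 0.002 0.005 0 0 0; -0.005 0.003 0.005 0 0 0; -0.01 0.003 0.005 0 0 0; -0.015 0.003 0.005 0 0 0; -0.02 0.003 0.005 0 0 0; -0.025 0.003 0.005 0 0 0; -0.03 0.003 0.005 0 0 0; -0.03 0.003 0.005 0 0 0; -0.03 0.003 0.005 0 0 0"
}}

```text
t: 11.4
position: [0.4832, -0.0674, 0.189]
tool_rot: [0.395, -3.115, -0.0]
ft_force: [0.2, -0.0, -2.3]
width: 0.0267
```

Run:
```python
from h import *
to([.4841,-.0674,.188],.254+np.pi)
c=cam("side");p=c["pixels"]
cv2.imwrite("pics/s2.png",cv2.resize(p[160:260,170:320],None,fx=5,fy=5,interpolation=cv2.INTER_CUBIC))
```

```text
t 11.4 pos [ 0.4832 -0.0674  0.189 ] F [ 0.17 -0.05 -2.3 ] w 0.0267 tilt [-1.5e-03 -1.0e-04 -1.0e+00]
shift [-0.0008 -0.0002  0.001 ] turn [ 0.0003 -0.0015 -0.0018]
```

View pics/s2.png

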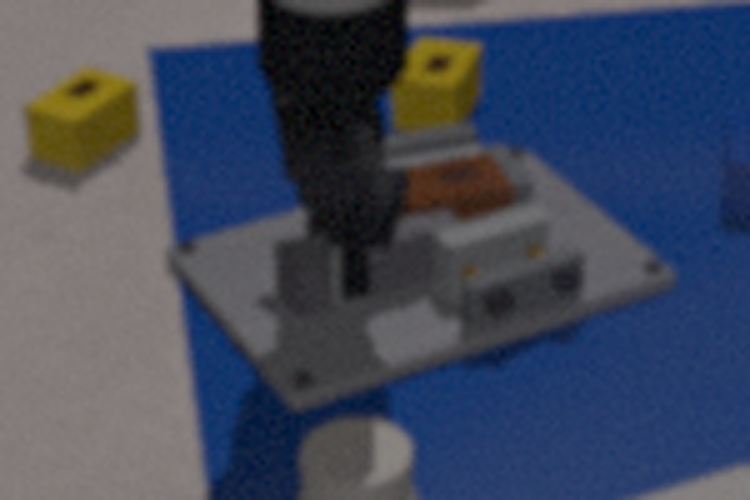

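Emit:
{"fn": "arm_command", "kwargs": {
  "commands": "0 0 0.0005 0 0 0; 0 0 0.001 0 0 0; 0 0 0.001 0 0 0"
}}

```text
t: 11.75
position: [0.483, -0.0675, 0.188]
tool_rot: [0.394, -3.115, -0.0]
ft_force: [0.1, -0.2, -1.4]
width: 0.027
```

Emit:
{"fn": "arm_command", "kwargs": {
  "commands": "0 0 0 0 0 0; 0 0 0 0 0 0; 0 0 0 0 0 0; 0 0 0 0 0 0; 0 0 0 0 0 0; 0 0 0 0 0 0; 0 0 0 0 0 0",
  "claw": 0
}}

```text
t: 12.45
position: [0.4832, -0.0674, 0.1881]
tool_rot: [0.395, -3.115, -0.0]
ft_force: [0.0, 0.5, -0.1]
width: 0.0851
```

Emit:
{"fn": "arm_command", "kwargs": {
  "commands": "0 0 -0.01 0 0 0; 0 0 -0.03 0 0 0; 0 0 -0.06 0 0 0; -0.02 0 -0.09 0 0 0; -0.05 0 -0.11 0 0 0; -0.08 0 -0.12 0 0 0; -0.1 0 -0.12 0 0 0; -0.1 0 -0.12 0 0 0; -0.1 0 -0.12 0 0 0"
}}

```text
t: 13.35
position: [0.5799, -0.0424, 0.308]
tool_rot: [0.395, -3.114, -0.0]
ft_force: [0.2, -0.5, 0.9]
width: 0.0852
```

Run:
```python
from h import *
w=cam("wrist");save(w,"w10.png");np.savez("w10.npz",p=w["pixels"],d=w["depth"],T=w["T"])
to([.4841,-.0674,.188],.254+np.pi)
```

```text
t 13.4 pos [ 0.5795 -0.0425  0.3078] F [-0.15 -0.36  0.17] w 0.0853 tilt [-2.8e-03 -1.0e-04 -1.0e+00]
shift [ 0.0982 -0.0004  0.1201] turn [ 0.0006 -0.0027 -0.0019]
```

View pics/w10.png

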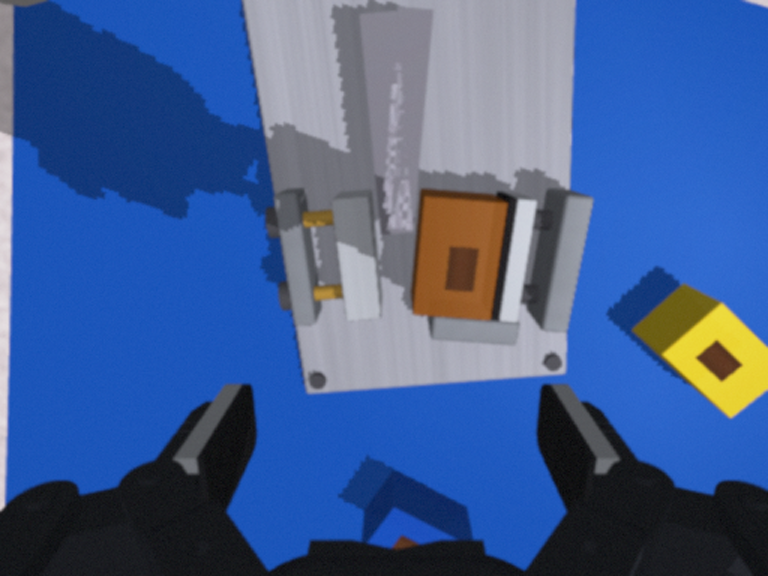

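```bash
cat > m.py <<'E'
from h import *
w=cam("wrist");z=np.load("w10.npz");w["T"]=z["T"]
q=(np.array([[360,13],[433,10],[387,232],[412,231]])+.5)/1.5-.5
G=onplane(w,q,.04)
yaw=.337;o=np.array([.5628,-.0585]);Rm=np.array([[np.cos(yaw),np.sin(yaw)],[-np.sin(yaw),np.cos(yaw)]])
print((Rm@(G[:,:2]-o).T).T.round(4).tolist());print(G.round(4).tolist())
ang=lambda a,b:np.arctan2(b[1]-a[1],b[0]-a[0])
print(ang(G[0],G[2]),ang(G[1],G[3]))
X=bydepth(w,q+np.array([[5,8],[-5,8],[3,-8],[-3,-8]]));print(X.round(4).tolist())
F=onplane(w,(np.array([[368,192],[380,318]])+.5)/1.5-.5,.044);print("fence",(Rm@(F[:,:2]-o).T).T.round(4).tolist())
E
python3 m.py
```

```text
[[-0.1068, 0.0045], [-0.1053, 0.0356], [-0.0118, 0.0074], [-0.0113, 0.0196]]
[[0.4605, -0.0896, 0.04], [0.4517, -0.0597, 0.04], [0.5492, -0.0555, 0.04], [0.5457, -0.0437, 0.04]]
0.3674209400620998 0.16815339260196743
[[0.4641, -0.0854, 0.0401], [0.4566, -0.0616, 0.039], [0.5428, -0.0548, 0.0409], [0.5406, -0.0473, 0.0394]]
fence [[-0.0322, 0.0003], [0.0312, -0.0001]]
```

Run:
```python
from h import *
to([.4336,-.0889,.25],.337+np.pi)
```

```text
t 13.45 pos [ 0.5793 -0.0426  0.3077] F [-0.17  0.36  0.57] w 0.085 tilt [-0.0028 -0.     -1.    ]
shift [ 0.1524 -0.0086  0.0581] turn [ 0.0008 -0.0026 -0.0852]
```

Emit:
{"fn": "arm_command", "kwargs": {
  "commands": "0.025 -0.002 0 0 0 -0.02; 0.055 -0.004 0 0 0 -0.04; 0.085 -0.006 0.02 0 0 -0.06; 0.115 -0.008 0.04 0 0 -0.085; 0.14 -0.009 0.055 0 0 -0.085; 0.152 -0.009 0.058 0 0 -0.085; 0.152 -0.009 0.058 0 0 -0.085; 0.152 -0.009 0.058 0 0 -0.085; 0.152 -0.009 0.058 0 0 -0.085",
  "claw": 1
}}

```text
t: 14.35
position: [0.4358, -0.0892, 0.251]
tool_rot: [-0.527, 3.096, -0.001]
ft_force: [-0.6, -0.5, 0.2]
width: -0.0003
```

Run:
```python
from h import *
to([.4336,-.0889,.188],.337+np.pi)
```

```text
t 14.35 pos [ 0.4358 -0.0892  0.251 ] F [-0.61 -0.51  0.2 ] w -0.0003 tilt [ 9.e-04 -6.e-04 -1.e+00]
shift [0.002 0.001 0.063] turn [-0.0009  0.0006  0.0001]
```

Emit:
{"fn": "arm_command", "kwargs": {
  "commands": "0.002 0 0.015 0 0 0; 0.002 0.001 0.035 0 0 0; 0.002 0.001 0.052 0 0 0; 0.002 0.001 0.059 0 0 0; 0.002 0.001 0.062 0 0 0; 0.002 0.001 0.062 0 0 0; 0.002 0.001 0.062 0 0 0; 0.002 0.001 0.062 0 0 0"
}}

```text
t: 15.15
position: [0.4334, -0.089, 0.1892]
tool_rot: [-0.527, 3.097, -0.001]
ft_force: [-0.6, -0.4, 0.1]
width: 0.0003
```

Run:
```python
from h import *
w=cam("wrist");save(w,"w11.png")
to([.4336,-.0889,.188],.337+np.pi)
```

```text
t 15.2 pos [ 0.4333 -0.089   0.1891] F [-0.11 -0.55  0.05] w 0.0 tilt [ 5.e-04 -7.e-04 -1.e+00]
shift [-0.0003  0.      0.0011] turn [-0.0008  0.0002  0.0001]
```

View pics/w11.png

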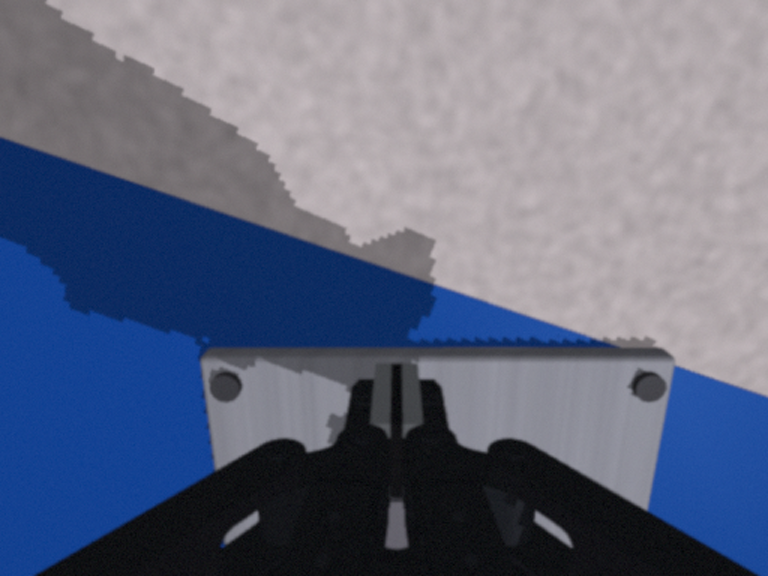

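Emit:
{"fn": "arm_command", "kwargs": {
  "commands": "-0.004 0 0 0 0 0; -0.008 0 0 0 0 0; -0.011 0 0 0 0 0; -0.013 0 0 0 0 0; -0.015 0 0 0 0 0; -0.017 0 0 0 0 0; -0.019 0 0 0 0 0; -0.021 0 0 0 0 0; -0.024 0 0 0 0 0; -0.027 0 0 0 0 0; -0.03 0 0 0 0 0; -0.03 0 0 0 0 0"
}}

```text
t: 16.4
position: [0.4616, -0.0788, 0.1882]
tool_rot: [0.527, -3.096, -0.0]
ft_force: [-0.1, -0.1, -0.4]
width: 0.0004
```

```bash
cat > f.py <<'E'
from h import *
s=observe();yaw=.337;o=np.array([.5628,-.0585])
h=np.array([np.cos(yaw),np.sin(yaw)]);n=np.array([-h[1],h[0]])
d=s["position"][:2]-o
print("t",round(s["t"],2),"tcp x'",(d@h).round(4),"y'",(d@n).round(4),"z",s["position"][2].round(4),"push",(-s["ft_force"][:2]@h).round(2),"lat",(s["ft_force"][:2]@n).round(2),"fz",s["ft_force"][2].round(2))
E
python3 f.py
```

```text
t 16.4 tcp x' -0.1022 y' 0.0143 z 0.1882 push 0.09 lat -0.05 fz -0.44
```

Emit:
{"fn": "arm_command", "kwargs": {
  "commands": "-0.002 0 0 0 0 0; -0.004 0 0 0 0 0; -0.006 0 0 0 0 0; -0.008 0 0 0 0 0; -0.008 0 0 0 0 0"
}}

```text
t: 16.9
position: [0.469, -0.0762, 0.1882]
tool_rot: [0.527, -3.096, -0.0]
ft_force: [0.6, -0.3, -0.2]
width: 0.0005
```

Emit:
{"fn": "arm_command", "kwargs": {
  "commands": "-0.002 0 0 0 0 0; -0.003 0 0 0 0 0; -0.004 0 0 0 0 0; -0.005 0 0 0 0 0; -0.005 0 0 0 0 0"
}}

```text
t: 17.4
position: [0.4735, -0.0746, 0.1881]
tool_rot: [0.527, -3.096, -0.0]
ft_force: [-0.6, 0.5, 0.1]
width: -0.0001
```

```bash
python3 f.py; python3 f.py
```

```text
t 17.4 tcp x' -0.0895 y' 0.0144 z 0.1881 push 0.37 lat 0.67 fz 0.08
t 17.4 tcp x' -0.0895 y' 0.0144 z 0.1881 push 0.37 lat 0.67 fz 0.08
```

Emit:
{"fn": "arm_command", "kwargs": {
  "commands": "-0.001 0 0 0 0 0; -0.002 0 0 0 0 0; -0.003 0 0 0 0 0; -0.004 0 0 0 0 0; -0.004 0 0 0 0 0"
}}

```text
t: 17.9
position: [0.4774, -0.0732, 0.1881]
tool_rot: [0.527, -3.096, -0.0]
ft_force: [0.6, 0.1, 0.3]
width: 0.0001
```

```bash
python3 - <<'E'
from h import *
c=cam("side");p=c["pixels"]
cv2.imwrite("pics/s3.png",cv2.convertScaleAbs(cv2.resize(p[160:260,170:320],None,fx=5,fy=5,interpolation=cv2.INTER_CUBIC),alpha=1.5))
E
python3 f.py
```

```text
t 17.95 tcp x' -0.0855 y' 0.0143 z 0.1881 push 0.62 lat 0.93 fz -0.03
```

View pics/s3.png

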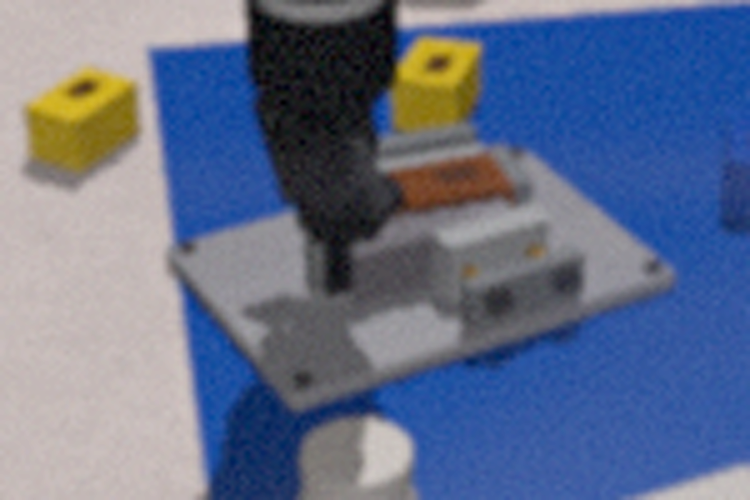

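Emit:
{"fn": "arm_command", "kwargs": {
  "commands": "-0.001 0 0 0 0 0; -0.002 0 0 0 0 0; -0.003 0 0 0 0 0; -0.004 0 0 0 0 0; -0.004 0 0 0 0 0"
}}

```text
t: 18.45
position: [0.4811, -0.0721, 0.1881]
tool_rot: [0.527, -3.096, 0.001]
ft_force: [0.2, -1.6, 0.6]
width: -0.0001
```

Emit:
{"fn": "arm_command", "kwargs": {
  "commands": "-0.001 0 0 0 0 0; -0.002 0 0 0 0 0; -0.003 0 0 0 0 0; -0.003 0 0 0 0 0"
}}

```text
t: 18.85
position: [0.4838, -0.0713, 0.1881]
tool_rot: [0.526, -3.095, 0.002]
ft_force: [-1.9, -4.6, 1.1]
width: 0.0001
```

```bash
python3 f.py
```

```text
t 18.85 tcp x' -0.0788 y' 0.014 z 0.1881 push 3.33 lat -3.73 fz 1.06
```

Emit:
{"fn": "arm_command", "kwargs": {
  "commands": "0.003 0 0 0 0 0; 0.008 0 0 0 0 0; 0.01 0 -0.02 0 0 0; 0 0 -0.05 0 0 0; -0.03 0 -0.08 0 0 0; -0.06 0 -0.1 0 0 0; -0.09 0 -0.12 0 0 0; -0.1 0 -0.12 0 0 0; -0.1 0 -0.12 0 0 0; -0.1 0 -0.12 0 0 0"
}}

```text
t: 19.85
position: [0.5771, -0.0377, 0.3062]
tool_rot: [0.526, -3.092, -0.003]
ft_force: [-0.6, -0.2, -0.6]
width: 0.0003
```

```bash
python3 - <<'E'
from h import *
w=cam("wrist");save(w,"w12.png");np.savez("w12.npz",p=w["pixels"],d=w["depth"],T=w["T"])
p=w["pixels"]
a=cv2.resize(p[20:220,205:345],None,fx=4,fy=4,interpolation=cv2.INTER_CUBIC)
cv2.imwrite("pics/w13.png",a[:,:])
E
python3 f.py
```

```text
t 19.9 tcp x' 0.02 y' 0.0148 z 0.306 push 0.6 lat -0.21 fz -0.33
```

View pics/w12.png

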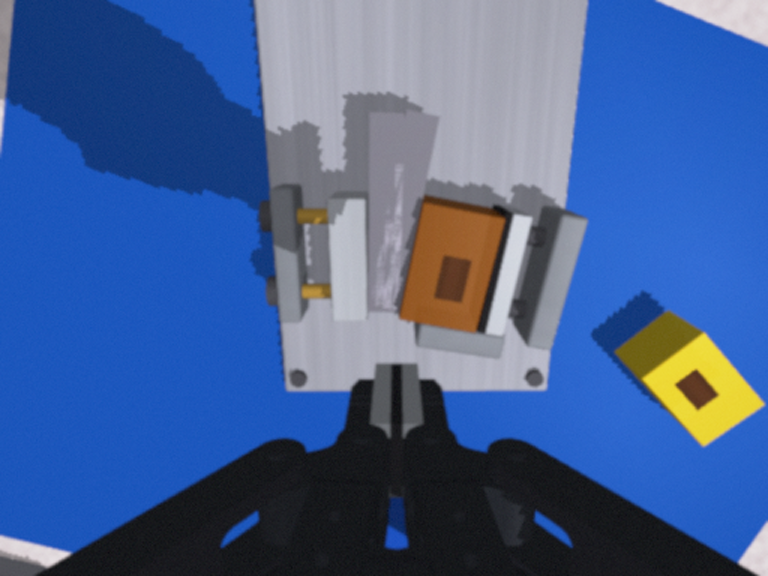

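View pics/w13.png

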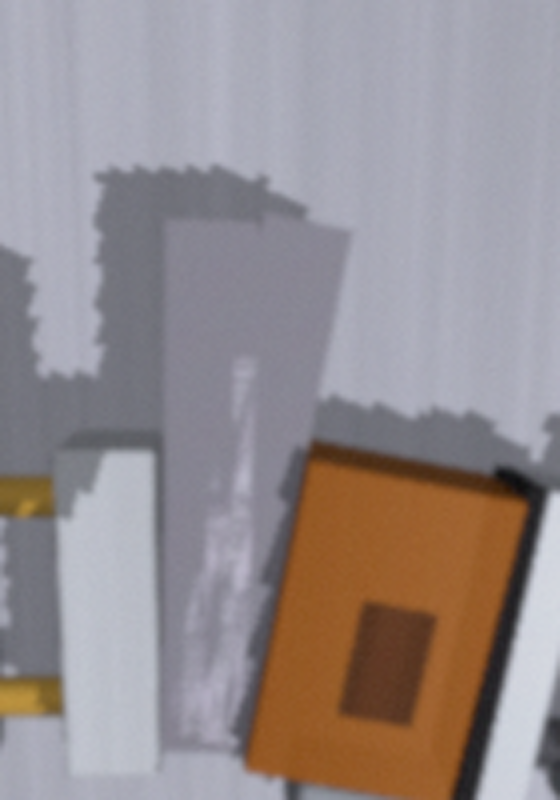

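Run:
```python
from h import *
w=cam("wrist");z=np.load("w12.npz");w["T"]=z["T"]
yaw=.337;o=np.array([.5628,-.0585]);Rm=np.array([[np.cos(yaw),np.sin(yaw)],[-np.sin(yaw),np.cos(yaw)]])
g=lambda q,zz:(Rm@(onplane(w,(np.array(q)+.5)/1.5-.5,zz)[:,:2]-o).T).T.round(4).tolist()
print("wedge",g([[369,112],[438,117],[369,311],[400,312]],.04))
print("fence",g([[365,198],[366,318]],.044)); print("block",g([[426,197],[401,318],[505,213],[480,330]],.046))
```

```text
wedge [[-0.0682, 0.0027], [-0.0661, 0.0339], [0.0272, 0.001], [0.0277, 0.0169]]
fence [[-0.0305, 0.0003], [0.0295, -0.0004]]
block [[-0.0311, 0.0287], [0.0287, 0.0173], [-0.0237, 0.0658], [0.0353, 0.0572]]
```

Run:
```python
from h import *
to([.474,-.088,.25],.337+np.pi)
```

```text
t 19.95 pos [ 0.5768 -0.038   0.3062] F [ 0.03  0.8  -0.31] w 0.0002 tilt [-5.1e-03  9.0e-04 -1.0e+00]
shift [ 0.1133 -0.0134  0.0567] turn [ 0.0025 -0.0046 -0.0004]
```

Emit:
{"fn": "arm_command", "kwargs": {
  "commands": "0.025 -0.003 0 0 0 0; 0.055 -0.006 0.01 0 0 0; 0.085 -0.01 0.03 0 0 0; 0.108 -0.013 0.05 0 0 0; 0.115 -0.014 0.057 0 0 0; 0.115 -0.014 0.08 0 0 0; 0.115 -0.014 0.1 0 0 0; 0.115 -0.014 0.112 0 0 0; 0.115 -0.014 0.117 0 0 0; 0.115 -0.014 0.118 0 0 0; 0.115 -0.014 0.118 0 0 0"
}}

```text
t: 21.05
position: [0.4748, -0.0892, 0.1908]
tool_rot: [0.527, -3.097, 0.001]
ft_force: [-0.1, 0.2, 0.6]
width: -0.0
```

```bash
python3 f.py
```

```text
t 21.05 tcp x' -0.0932 y' 0.0001 z 0.1908 push -0.01 lat 0.19 fz 0.57
```

Emit:
{"fn": "arm_command", "kwargs": {
  "commands": "-0.003 0.002 0.001 0 0 0; -0.006 0.002 0.002 0 0 0; -0.009 0.002 0.002 0 0 0; -0.011 0.002 0.002 0 0 0; -0.012 0.002 0.002 0 0 0; -0.013 0.002 0.002 0 0 0; -0.013 0.002 0.002 0 0 0"
}}

```text
t: 21.75
position: [0.486, -0.083, 0.1881]
tool_rot: [0.527, -3.096, -0.0]
ft_force: [-0.4, 0.3, 0.2]
width: -0.0003
```

Emit:
{"fn": "arm_command", "kwargs": {
  "commands": "-0.001 0 0 0 0 0; -0.002 0 0 0 0 0; -0.003 0 0 0 0 0; -0.003 0 0 0 0 0"
}}

```text
t: 22.15
position: [0.4887, -0.082, 0.188]
tool_rot: [0.527, -3.096, -0.0]
ft_force: [-0.0, -0.5, -0.4]
width: -0.0
```

```bash
python3 f.py
```

```text
t 22.15 tcp x' -0.0776 y' 0.0024 z 0.188 push 0.19 lat -0.42 fz -0.41
```

Emit:
{"fn": "arm_command", "kwargs": {
  "commands": "-0.001 0 0 0 0 0; -0.002 0 0 0 0 0; -0.003 0 0 0 0 0; -0.003 0 0 0 0 0"
}}

```text
t: 22.55
position: [0.4917, -0.0809, 0.1881]
tool_rot: [0.527, -3.096, -0.0]
ft_force: [-0.9, 0.3, 0.3]
width: -0.0001
```

Emit:
{"fn": "arm_command", "kwargs": {
  "commands": "-0.001 0 0 0 0 0; -0.002 0 0 0 0 0; -0.002 0 0 0 0 0"
}}

```text
t: 22.85
position: [0.4936, -0.0803, 0.1881]
tool_rot: [0.527, -3.096, -0.0]
ft_force: [-0.5, -0.0, -0.5]
width: 0.0001
```

```bash
python3 f.py
```

```text
t 22.85 tcp x' -0.0725 y' 0.0024 z 0.1881 push 0.44 lat 0.13 fz -0.54
```

Emit:
{"fn": "arm_command", "kwargs": {
  "commands": "-0.001 0 0 0 0 0; -0.002 0 0 0 0 0; -0.002 0 0 0 0 0"
}}

```text
t: 23.15
position: [0.4954, -0.0796, 0.188]
tool_rot: [0.527, -3.096, -0.0]
ft_force: [-0.5, 0.1, 0.1]
width: 0.0001
```

Emit:
{"fn": "arm_command", "kwargs": {
  "commands": "-0.001 0 0 0 0 0; -0.002 0 0 0 0 0; -0.002 0 0 0 0 0"
}}

```text
t: 23.45
position: [0.4969, -0.079, 0.188]
tool_rot: [0.526, -3.095, -0.0]
ft_force: [-2.2, -1.5, 0.6]
width: -0.0
```

```bash
python3 f.py
```

```text
t 23.45 tcp x' -0.0689 y' 0.0024 z 0.188 push 2.59 lat -0.73 fz 0.57
```

Emit:
{"fn": "arm_command", "kwargs": {
  "commands": "-0.001 0 0 0 0 0; -0.002 0 0 0 0 0; -0.002 0 0 0 0 0"
}}

```text
t: 23.75
position: [0.4987, -0.0784, 0.1879]
tool_rot: [0.526, -3.094, 0.0]
ft_force: [-5.1, -2.5, 2.3]
width: 0.0001
```

Emit:
{"fn": "arm_command", "kwargs": {
  "commands": "-0.001 0 0 0 0 0; -0.002 0 0 0 0 0; -0.002 0 0 0 0 0"
}}

```text
t: 24.05
position: [0.5002, -0.0778, 0.1878]
tool_rot: [0.526, -3.093, 0.0]
ft_force: [-5.9, -2.5, 2.5]
width: -0.0003
```

```bash
python3 f.py
```

```text
t 24.05 tcp x' -0.0655 y' 0.0025 z 0.1878 push 6.39 lat -0.37 fz 2.49
```

Emit:
{"fn": "arm_command", "kwargs": {
  "commands": "-0.001 0 0 0 0 0; -0.002 0 0 0 0 0; -0.002 0 0 0 0 0"
}}

```text
t: 24.35
position: [0.5016, -0.0773, 0.1876]
tool_rot: [0.525, -3.092, 0.001]
ft_force: [-7.2, -2.3, 3.9]
width: 0.0001
```

Emit:
{"fn": "arm_command", "kwargs": {
  "commands": "-0.0005 0 0 0 0 0; -0.001 0 0 0 0 0; -0.001 0 0 0 0 0"
}}

```text
t: 24.65
position: [0.5022, -0.0771, 0.1876]
tool_rot: [0.525, -3.091, 0.001]
ft_force: [-8.2, -3.4, 5.0]
width: 0.0001
```

```bash
python3 f.py
```

```text
t 24.65 tcp x' -0.0633 y' 0.0025 z 0.1876 push 8.87 lat -0.48 fz 5.05
```

Emit:
{"fn": "arm_command", "kwargs": {
  "commands": "-0.0005 0 0 0 0 0; -0.001 0 0 0 0 0; -0.001 0 0 0 0 0"
}}

```text
t: 24.95
position: [0.503, -0.0768, 0.1876]
tool_rot: [0.524, -3.09, 0.001]
ft_force: [-9.0, -2.9, 5.4]
width: -0.0002
```

Emit:
{"fn": "arm_command", "kwargs": {
  "commands": "-0.0005 0 0 0 0 0; -0.001 0 0 0 0 0; -0.001 0 0 0 0 0"
}}

```text
t: 25.25
position: [0.5037, -0.0765, 0.1875]
tool_rot: [0.524, -3.089, 0.001]
ft_force: [-9.9, -4.0, 4.4]
width: -0.0001
```

```bash
python3 f.py
```

```text
t 25.25 tcp x' -0.0618 y' 0.0026 z 0.1875 push 10.63 lat -0.54 fz 4.37
```

Emit:
{"fn": "arm_command", "kwargs": {
  "commands": "-0.0005 0 0 0 0 0; -0.001 0 0 0 0 0; -0.001 0 0 0 0 0"
}}

```text
t: 25.55
position: [0.5044, -0.0763, 0.1874]
tool_rot: [0.524, -3.088, 0.002]
ft_force: [-11.0, -4.1, 5.5]
width: -0.0002
```

Emit:
{"fn": "arm_command", "kwargs": {
  "commands": "-0.0005 0 0 0 0 0; -0.001 0 0 0 0 0; -0.001 0 0 0 0 0"
}}

```text
t: 25.85
position: [0.5051, -0.076, 0.1874]
tool_rot: [0.524, -3.088, 0.002]
ft_force: [-11.4, -4.3, 5.4]
width: -0.0001
```

```bash
python3 f.py
```

```text
t 25.85 tcp x' -0.0602 y' 0.0026 z 0.1874 push 12.17 lat -0.34 fz 5.45
```

Emit:
{"fn": "arm_command", "kwargs": {
  "commands": "-0.0005 0 0 0 0 0; -0.0005 0 0 0 0 0; -0.0005 0 0 0 0 0"
}}

```text
t: 26.15
position: [0.5054, -0.0758, 0.1873]
tool_rot: [0.523, -3.087, 0.002]
ft_force: [-11.2, -4.1, 6.9]
width: 0.0
```

Emit:
{"fn": "arm_command", "kwargs": {
  "commands": "0.002 0 0 0 0 0; 0.006 0 0 0 0 0; 0.012 0 0 0 0 0; 0.018 0 -0.01 0 0 0; 0.018 0 -0.03 0 0 0; 0.01 0 -0.06 0 0 0; -0.02 0 -0.09 0 0 0; -0.05 0 -0.12 0 0 0; -0.08 0 -0.12 0 0 0; -0.09 0.01 -0.12 0 0 0; -0.09 0.01 -0.12 0 0 0; -0.09 0.01 -0.12 0 0 0"
}}

```text
t: 27.35
position: [0.5891, -0.0358, 0.3076]
tool_rot: [0.527, -3.094, -0.001]
ft_force: [0.6, 0.2, -1.0]
width: 0.0002
```

```bash
python3 - <<'E'
from h import *
w=cam("wrist");save(w,"w14.png");np.savez("w14.npz",p=w["pixels"],d=w["depth"],T=w["T"])
E
python3 f.py
```

```text
t 27.4 tcp x' 0.032 y' 0.0125 z 0.3075 push 0.31 lat 0.32 fz -0.23
```

View pics/w14.png

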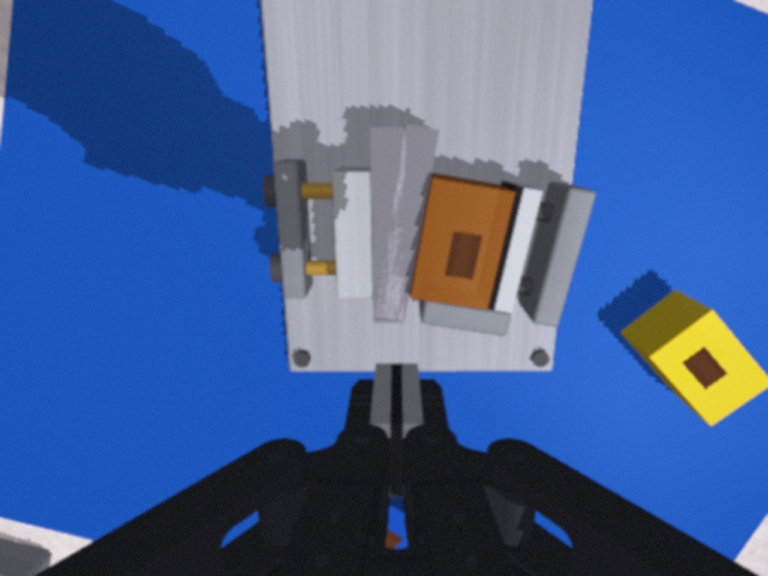

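Run:
```python
from h import *
w=cam("wrist");z=np.load("w14.npz");w["T"]=z["T"]
yaw=.337;o=np.array([.5628,-.0585]);Rm=np.array([[np.cos(yaw),np.sin(yaw)],[-np.sin(yaw),np.cos(yaw)]])
g=lambda q,zz:(Rm@(onplane(w,(np.array(q)+.5)/1.5-.5,zz)[:,:2]-o).T).T
G=g([[371,125],[437,129],[374,321],[404,322]],.04);B=g([[433,176],[412,298],[517,190],[491,307]],.046)
print("wedge",G.round(4).tolist(),"yaw straight",np.arctan2(*(G[2]-G[0])[::-1]),np.arctan2(*(G[3]-G[1])[::-1]))
print("block",B.round(4).tolist(),np.arctan2(*(B[1]-B[0])[::-1]),np.arctan2(*(B[3]-B[2])[::-1]))
X=bydepth(w,np.array([[385,140],[420,140],[385,310],[398,310],[445,200],[500,200],[425,290],[480,295]])/1.5)
print("heights wedge/block",X[:,2].round(4))
print(observe()["t"])
```

```text
wedge [[-0.0503, 0.0008], [-0.0485, 0.031], [0.0457, 0.0008], [0.0462, 0.0163]] yaw straight 9.047188280726763e-05 -0.153186383039893
block [[-0.0281, 0.0292], [0.0311, 0.0201], [-0.0217, 0.0683], [0.0358, 0.0597]] -0.15182884546063866 -0.1474378831260564
heights wedge/block [0.0395 0.0397 0.0385 0.0404 0.0452 0.0457 0.0451 0.0452]
27.45
```

```bash
python3 -c "
from bench import close_job,observe
print(observe()['ft_force'].round(2)); print(close_job())"
```

```text
[-0.3   0.55 -0.01]
the job is handed in; nothing more can be done
None
```

The wedge is clamped in the slot and the job is handed in at about 27.5 s. I had no direct reading of the squeeze on the block. I infer roughly 10 to 17 N from the push, using the factor you gave.

**Placing:** I set the wedge loose in the slot with its thin end about 20 mm past the mouth. I let go, backed off and checked it in the wrist camera.

**Pushing:** I pushed the wide end with the shut fingers in steps of 0.5 to 4 mm once near contact.
- On the first go, a sideways load of about 4 N built up on the gripper at about 3 N of push. I backed off, looked again, and then pushed on the half of the wide end next to the fence.
- The push then rose smoothly from where the wedge bound, to about 12 N over some 9 mm more. The fingers also took 5 to 7 N upward, which I put down to rubbing on the wedge.

**Last checks, from the wrist camera after backing off:**
- **Wedge:** the thin end is about 75 mm past the mouth and lies along the fence within 0.01 rad. It is flat (top at 39–40 mm, 40 expected) and did not spring back.
- **Block:** it is turned about -0.15 rad (nominal -0.165) and stands flat (top at 45–46 mm, 46 expected).
- **Robot:** it stands clear, with no contact force beyond sensor noise.

The fence measured about 0.5 to 3 mm farther from the block than nominal, depending on which plate edge I used. That fits the wedge binding late, with its wide end near x = -58.

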